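Stage the objectives in turret order

ROBOT

A 6-joint arm with a two-finger parallel gripper is mounted at the origin on a cart in front of the work surface, level with it; the furniture and walls round the work are solid. World frame = base frame: x ahead of the robot, y to its left, z up, the work surface at z = 0. Lengths are in m, angles in degrees, forces in N, time in s.
With the tool pointing down it reaches from about 0.3 to 0.75 m from the base axis. Payload 8.5 kg.
Tool frame: the origin (TCP) lies between the finger pads; the fingertips stand 22 mm ahead of it and the grasp point (between the pads) lies 3 mm ahead of it; x points along the fingers, y is the direction in which the jaws open and shut, and the axes are right-handed (so a half turn about x gives the same grasp; the last joint's range is limited). The gripper opens to 88 mm and grips with 3 to 60 N. Pads are 18 mm wide; open, the fingers measure 123 mm over their backs; the gripper's body (75 mm by 187 mm) begins 45 mm behind the grasp point.
Start: joints at [63.524, 21.807, 74.336, -0, 83.858, -12.336], TCP at [0.134, 0.533, 0.261] pointing down, gripper open.
Joint ranges: [-178.18, 178.18], [-50.72, 133.34], [12.68, 142.11], [-81.47, 261.47], [9.98, 163.14], [-165.26, 165.26]. Speed limits (degrees/s): [136.94, 136.94, 180, 180, 180, 180].

INTERFACE

Orientations are given as [roll, pitch, yaw] about the fixed x, y, z axes, in that order (R = Rz(yaw) Ry(pitch) Rx(roll)).
In Python, from rig import env, optics, finder gives the robot as it stands. The module is installed in compiled form; this text tells all that it offers.
- The arm moves only by the shell command python3 -m handwheel 'ROWS' [FORCE]. ROWS is JSON, a list of rows, each a list of 5 numbers: the shift along the tool's x, y, z in mm, then the turn about the tool's x in rad, then the closure, from 0 (fully open) to 1 (shut). A call has 1 to 10 rows; each row is the pose to reach, as a shift and turn from the pose commanded when the call began, along the tool's axes at that moment; what a row does not reach only later rows make up. A row lasts 1/10 s, in which the tool goes at most 50 mm and 8.59 degrees, less where a joint would pass 70% of its speed; a pose out of reach is approached as far as the arm can. A call with a gripper value outside its range is refused whole. The fingers move at their own pace and stop on an object; FORCE is the grip in N (left out, the last holds). Time passes only in rows, so rows that repeat a pose let the fingers close. It gives the time, the measured TCP pose, the force and the opening at its end, in the units of the state.
- env.state(): the state, without advancing time (a new reading comes with each control period).
- optics.get_image(name): name is "scene" or "top" or "wrist"; returns (picture, depth): 420x560x3 uint8, red, green, blue; 420x560 float32, m along the optical axis (not along the pixel's ray), 0 where there is no reading.
- optics.camera_params(name): a dict with "fx", "fy", "cx", "cy" (pixels), "extrinsics" (4x4, takes a point from camera to world coordinates). Camera axes: x right, y down, z forward; pixel columns grow to the right and rows downward; lengths in m; the calibration is good to about 2 mm. A picture is of the moment at which its call begins: read the wrist's pose just before it. camera_params takes no time and is no camera call; for the wrist camera it gives the pose at the moment of the call.
- env.finish_job(): hands the job in, once; it reports no verdict.
Trained networks look in the newest picture that a camera, given by its name, has taken for a name from the list of things; names that differ only in an ending like _2 or _b are one class to them, and where a whole thing is asked for, a point or a joint stands for the part that bears it (a point fixed in the world has none). Each returns a list of dicts, best first, with "confidence" (0 to 1); they miss things now and then, are a little off and sometimes report something else, mostly with a low value. They report only what shows in the picture. A call takes as long as a camera call. They do not tell look-alikes from the thing itself.
- finder.outline_of(camera, target): "mask" (420x560 bool, what is visible of it) and "uv" ([column, row] in pixels, amid what is visible of it).
- finder.tip_of(camera, target): "uv" ([column, row] in pixels: a listed point, or the origin of a listed thing).
The state is a dict: "clock": time; "qpos": joint angles; "joint_velocities": joint speeds; "effort": joint torques, N m; "tool_pos": TCP position; "eef_rot": TCP orientation; "contact_force": force on the tool from outside, world axes, zero at the start; "ft_torque": the same for the moment, N m; "gripper_width": finger opening in m.
Only numpy, scipy, OpenCV 4.12 (cv2) and the standard library are available. Lean on these libraries where they do the work, as an engineer would, in place of code of your own. Each camera call takes 0.05 s, during which the arm holds its last target.

TASK

The row of four microscope objectives must go from their open cans in the can rack into the seats of the empty turret stand, ready to be screwed into the microscope's turret port by port. Draw each one out of its can and stand it, thread up and fully home, in the stand in the same order as in the rack, counting both racks from their bolted-down end (first can's objective into the first seat, and so on). Set them down without dropping or tipping them, and leave the cans in their pockets.

Things in the scene. Friction and masses are not known exactly. Their poses are not given: they have to be found in the camera images.
- can_rack: black rack at the left, fixed; plate 58 (x) by 200 (y) by 14 mm high; origin: middle of its underside, on the table; z up. Bolted end = +y end: bare-metal slotted foot with a dark bolt, to y +132, 14 high. Four pockets hold the open cans; centres from the bolted end (also marked by 1 to 4 white dots): x 0, y +75, +25, -25, -75 mm; pocket floor 4 mm above the table
- turret_stand: black stand at the right, fixed, empty; plate 54 (x) by 200 (y) by 18 mm high; origin: middle of its underside, on the table; z up. Bolted end = +y end: bare-metal slotted foot with a dark bolt, to y +132, 14 high. Four seats, from the bolted end (1 to 4 white dots): x 0, y +75, +25, -25, -75 mm; blind holes 34 mm wide, 12 deep, floor 6 mm above the table, mouth chamfered 3 mm
- objective_1: steel microscope objective 60 mm long, about 0.15 kg, upright in can_1 with its brass thread up; origin: centre of its underside (lens end), z up the barrel. Diameter 22 mm at the bottom, 28 from 8.5 mm up, 30 (barrel) from 25 to 54 mm, thread 20. Underside starts 7 mm above the table; can's rim is 33 mm above the underside. Any turn about its axis will do
- can_1: open white can, loose, in a pocket of can_rack (which one varies), holding objective_1; 43 mm outside, 36 mm high, 35 mm wide inside the mouth, floor 3 mm thick; origin: centre of its underside, z up; rim 40 mm above the table. It stays in its pocket
- objective_2: steel microscope objective 68 mm long, about 0.19 kg, upright in can_2 with its brass thread up; origin: centre of its underside (lens end), z up the barrel. Diameter 22 mm at the bottom, 28 from 8.5 mm up, 32 (barrel) from 25 to 62 mm, thread 20. Underside starts 7 mm above the table; can's rim is 33 mm above the underside. Any turn about its axis will do
- can_2: open white can, loose, in a pocket of can_rack (which one varies), holding objective_2; 43 mm outside, 36 mm high, 35 mm wide inside the mouth, floor 3 mm thick; origin: centre of its underside, z up; rim 40 mm above the table. It stays in its pocket
- objective_3: steel microscope objective 76 mm long, about 0.22 kg, upright in can_3 with its brass thread up; origin: centre of its underside (lens end), z up the barrel. Diameter 22 mm at the bottom, 28 from 8.5 mm up, 30 (barrel) from 25 to 70 mm, thread 20. Underside starts 7 mm above the table; can's rim is 33 mm above the underside. Any turn about its axis will do
- can_3: open white can, loose, in a pocket of can_rack (which one varies), holding objective_3; 43 mm outside, 36 mm high, 35 mm wide inside the mouth, floor 3 mm thick; origin: centre of its underside, z up; rim 40 mm above the table. It stays in its pocket
- objective_4: steel microscope objective 84 mm long, about 0.26 kg, upright in can_4 with its brass thread up; origin: centre of its underside (lens end), z up the barrel. Diameter 22 mm at the bottom, 28 from 8.5 mm up, 32 (barrel) from 25 to 78 mm, thread 20. Underside starts 7 mm above the table; can's rim is 33 mm above the underside. Any turn about its axis will do
- can_4: open white can, loose, in a pocket of can_rack (which one varies), holding objective_4; 43 mm outside, 36 mm high, 35 mm wide inside the mouth, floor 3 mm thick; origin: centre of its underside, z up; rim 40 mm above the table. It stays in its pocket
Things that resemble listed ones, but are neither listed nor needed, are in the scene too. What is shaped like the objective_1 but pink is not meant.

How it is judged (in metres and radians):
At the end, for the whole second after the job is handed in: Each objective stands in the seat with the same count from the bolted end as its own can's pocket: within 8 mm of the seat's centre in the stand's x and y, underside under 10 mm above the table, thread up within 0.15 rad, at rest; every can upright, within 12 mm of its start (((y of can_1 in the frame of can_rack between 0.055 and 0.095 m and y of objective_1 in the frame of turret_stand between 0.067 and 0.083 m) or (y of can_1 in the frame of can_rack between 0.005 and 0.045 m and y of objective_1 in the frame of turret_stand between 0.017 and 0.033 m) or (y of can_1 in the frame of can_rack between -0.045 and -0.005 m and y of objective_1 in the frame of turret_stand between -0.033 and -0.017 m) or (y of can_1 in the frame of can_rack between -0.095 and -0.055 m and y of objective_1 in the frame of turret_stand between -0.083 and -0.067 m)) and x of objective_1 in the frame of turret_stand between -0.008 and 0.008 m and z of each of objective_1, objective_2, objective_3, objective_4 in the frame of turret_stand below 0.01 m and angle between each of objective_1, can_1, objective_2, can_2, objective_3, can_3, objective_4, can_4's own z axis and vertical below 0.15 rad and linear speed of each of objective_1, objective_2, objective_3, objective_4 below 0.02 m/s and distance of each of can_1, can_2, can_3, can_4 from where it was at the start of the episode below 0.012 m and ((y of can_2 in the frame of can_rack between 0.055 and 0.095 m and y of objective_2 in the frame of turret_stand between 0.067 and 0.083 m) or (y of can_2 in the frame of can_rack between 0.005 and 0.045 m and y of objective_2 in the frame of turret_stand between 0.017 and 0.033 m) or (y of can_2 in the frame of can_rack between -0.045 and -0.005 m and y of objective_2 in the frame of turret_stand between -0.033 and -0.017 m) or (y of can_2 in the frame of can_rack between -0.095 and -0.055 m and y of objective_2 in the frame of turret_stand between -0.083 and -0.067 m)) and x of objective_2 in the frame of turret_stand between -0.008 and 0.008 m and ((y of can_3 in the frame of can_rack between 0.055 and 0.095 m and y of objective_3 in the frame of turret_stand between 0.067 and 0.083 m) or (y of can_3 in the frame of can_rack between 0.005 and 0.045 m and y of objective_3 in the frame of turret_stand between 0.017 and 0.033 m) or (y of can_3 in the frame of can_rack between -0.045 and -0.005 m and y of objective_3 in the frame of turret_stand between -0.033 and -0.017 m) or (y of can_3 in the frame of can_rack between -0.095 and -0.055 m and y of objective_3 in the frame of turret_stand between -0.083 and -0.067 m)) and x of objective_3 in the frame of turret_stand between -0.008 and 0.008 m and ((y of can_4 in the frame of can_rack between 0.055 and 0.095 m and y of objective_4 in the frame of turret_stand between 0.067 and 0.083 m) or (y of can_4 in the frame of can_rack between 0.005 and 0.045 m and y of objective_4 in the frame of turret_stand between 0.017 and 0.033 m) or (y of can_4 in the frame of can_rack between -0.045 and -0.005 m and y of objective_4 in the frame of turret_stand between -0.033 and -0.017 m) or (y of can_4 in the frame of can_rack between -0.095 and -0.055 m and y of objective_4 in the frame of turret_stand between -0.083 and -0.067 m)) and x of objective_4 in the frame of turret_stand between -0.008 and 0.008 m); the robot touches nothing.
It fails at once if an objective tips over (angle between any of objective_1, objective_2, objective_3, objective_4's own z axis and vertical above 0.9 rad).
It fails at once if an objective is dropped (let go more than about 25 mm above where it comes to stand) ((contact force between the fingers and objective_1 below 0.05 N and linear speed of objective_1 above 0.7 m/s) or (contact force between the fingers and objective_2 below 0.05 N and linear speed of objective_2 above 0.7 m/s) or (contact force between the fingers and objective_3 below 0.05 N and linear speed of objective_3 above 0.7 m/s) or (contact force between the fingers and objective_4 below 0.05 N and linear speed of objective_4 above 0.7 m/s)).
It also fails if it takes over 120 s, if anything falls off the work surface, if the arm or the gripper's body presses on something with over 40 N, if the wrist force passes 120 N, or if a joint passes its speed limit or range.

## Working session

There is one attempt and no reset: what is moved stays moved. The work goes in short steps, Python scripts to look and compute and a shell command to move; the robot and the scene stay as the last step left them, time stands still between calls to the robot, and variables do not carry over. Pictures are saved under pics/ and viewed, and the job is handed in when it is done.

```bash
mkdir -p pics
cat > h.py <<'E'
import numpy as np, cv2
from rig import env, optics, finder
def snap(n,tag):
    p,d=optics.get_image(n); cv2.imwrite(f'pics/{tag}.png',p[:,:,::-1]); np.save(f'pics/{tag}.npy',d); return p,d
def cloud(n,d):
    c=optics.camera_params(n); v,u=np.mgrid[:420,:560]
    P=np.stack([(u-c['cx'])/c['fx']*d,(v-c['cy'])/c['fy']*d,d],-1); T=np.array(c['extrinsics'])
    return P@T[:3,:3].T+T[:3,3]
E
python3 - <<'E'
from h import *
print(env.state())
for n in('scene','top','wrist'):
    p,d=snap(n,n+'0'); c=optics.camera_params(n); print(n,c['fx'],np.round(c['extrinsics'],3).tolist())
E
```

```text
{'clock': 0.0, 'qpos': array([ 6.35238418e+01,  2.18391748e+01,  7.43827689e+01,  8.45641705e-04,
        8.38561352e+01, -1.23357358e+01]), 'joint_velocities': array([ 0.05765596,  0.1174426 , -0.05969134,  0.08904875, -0.0158449 ,
       -0.01670803]), 'effort': array([-1.09781608e-04, -4.37935996e+01, -2.24559546e+01,  7.12917885e-02,
        3.52740346e-02, -1.45816521e-04]), 'tool_pos': array([0.13425639, 0.53312112, 0.26016644]), 'eef_rot': array([-102.95260555,   89.92191667, -117.09311904]), 'contact_force': array([-0.71462816, -0.93341232,  1.01730103]), 'ft_torque': array([ 0.00621553, -0.0936276 , -0.00339971]), 'gripper_width': 0.08828128429814863}
scene 458.70737651375106 [[0.416, -0.694, 0.588, -0.107], [-0.909, -0.306, 0.282, -0.262], [-0.015, -0.652, -0.758, 0.776], [0.0, 0.0, 0.0, 1.0]]
top 464.5188429101949 [[-0.003, -0.997, 0.075, 0.388], [-1.0, 0.002, -0.014, 0.025], [0.014, -0.075, -0.997, 1.015], [0.0, 0.0, 0.0, 1.0]]
wrist 352.13842582660794 [[0.245, 0.922, 0.301, 0.054], [0.97, -0.233, -0.076, 0.553], [0.0, 0.311, -0.95, 0.384], [0.0, 0.0, 0.0, 1.0]]
```

View pics/top0.png

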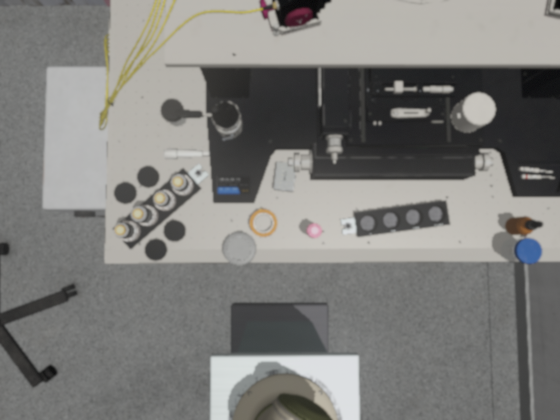

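View pics/scene0.png

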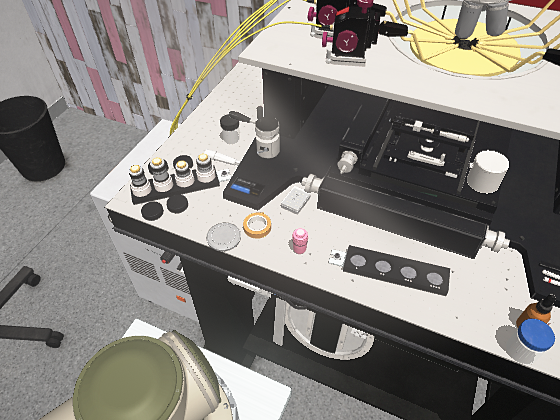

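View pics/wrist0.png

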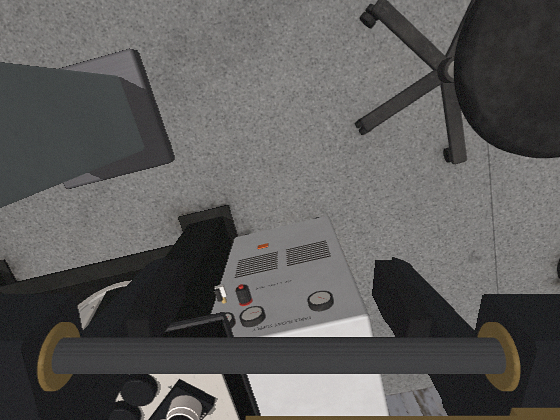

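The top view shows the can rack at (155,208) with its foot at (198,175), and the stand at (400,218) with its foot at (348,226). The pink look-alike is at (315,230). Next I'll measure them.

Run:
```python
from h import *
p,d=snap('top','top1'); X=cloud('top',d)
for t in('can_rack','turret_stand','objective_1','can_1'):
    for o in finder.outline_of('top',t):
        m=o['mask']; P=X[m&(d>0)]; 
        print(t,round(o['confidence'],2),np.round(o['uv']),m.sum(),np.round(np.median(P,0),3),'zmax',np.round(np.percentile(P[:,2],[2,50,98]),3))
h=X[...,2]; 
im=np.clip(h*1000,0,255).astype(np.uint8); cv2.imwrite('pics/hgt.png',cv2.applyColorMap(im,cv2.COLORMAP_JET))
c=p[130:280,90:240]; c2=p[180:255,330:460]
cv2.imwrite('pics/c1.png',cv2.resize(c[:,:,::-1],None,fx=4,fy=4)); cv2.imwrite('pics/c2.png',cv2.resize(c2[:,:,::-1],None,fx=5,fy=5))
p,d=snap('scene','scene1'); X=cloud('scene',d)
for t in('can_rack','turret_stand','objective_1','can_1'):
    for o in finder.outline_of('scene',t):
        m=o['mask']; P=X[m&(d>0)]; 
        print(t,round(o['confidence'],2),np.round(o['uv']),m.sum(),np.round(np.median(P,0),3),'zmax',np.round(np.percentile(P[:,2],[2,50,98]),3))
c=p[130:240,110:250]; cv2.imwrite('pics/c3.png',cv2.resize(c[:,:,::-1],None,fx=5,fy=5))
```

```text
can_rack 0.97 [175. 204.] 1272 [0.483 0.247 0.013] zmax [0.001 0.013 0.017]
can_rack 0.6 [137. 230.] 144 [0.418 0.314 0.03 ] zmax [0.006 0.03  0.041]
turret_stand 0.68 [398. 217.] 2631 [ 0.443 -0.247  0.015] zmax [0.    0.015 0.021]
objective_1 0.74 [164. 199.] 213 [0.484 0.251 0.061] zmax [0.011 0.061 0.069]
objective_1 0.69 [178. 182.] 241 [0.516 0.212 0.07 ] zmax [0.035 0.07  0.077]
objective_1 0.53 [126. 228.] 277 [0.419 0.322 0.076] zmax [0.036 0.076 0.085]
objective_1 0.53 [144. 215.] 307 [0.451 0.285 0.085] zmax [0.041 0.085 0.093]
objective_1 0.44 [312. 230.] 167 [ 0.419 -0.062  0.057] zmax [0.048 0.057 0.063]
can_1 0.55 [179. 180.] 229 [0.516 0.213 0.07 ] zmax [0.04  0.07  0.077]
can_1 0.46 [171. 202.] 107 [0.476 0.239 0.03 ] zmax [0.005 0.03  0.041]
can_1 0.41 [136. 233.] 145 [0.416 0.314 0.03 ] zmax [0.008 0.03  0.041]
can_rack 0.78 [186. 188.] 1072 [0.464 0.246 0.012] zmax [-0.001  0.012  0.017]
can_rack 0.72 [206. 160.] 248 [0.508 0.212 0.064] zmax [0.003 0.064 0.077]
turret_stand 0.7 [393. 268.] 3123 [ 0.438 -0.252  0.016] zmax [0.002 0.016 0.021]
objective_1 0.85 [136. 174.] 288 [0.41  0.322 0.069] zmax [0.04  0.069 0.084]
objective_1 0.7 [157. 168.] 331 [0.441 0.285 0.076] zmax [0.043 0.076 0.092]
objective_1 0.57 [185. 170.] 211 [0.476 0.25  0.058] zmax [0.035 0.058 0.068]
objective_1 0.52 [299. 238.] 332 [ 0.407 -0.065  0.049] zmax [0.008 0.049 0.062]
objective_1 0.5 [206. 158.] 242 [0.507 0.212 0.064] zmax [0.04  0.064 0.077]
can_1 0.72 [182. 182.] 185 [0.468 0.243 0.029] zmax [0.014 0.029 0.041]
can_1 0.62 [163. 185.] 190 [0.435 0.279 0.028] zmax [0.013 0.028 0.041]
can_1 0.57 [208. 176.] 179 [0.5   0.207 0.029] zmax [0.014 0.029 0.041]
can_1 0.55 [143. 191.] 185 [0.404 0.316 0.03 ] zmax [0.015 0.03  0.041]
```

View pics/c1.png

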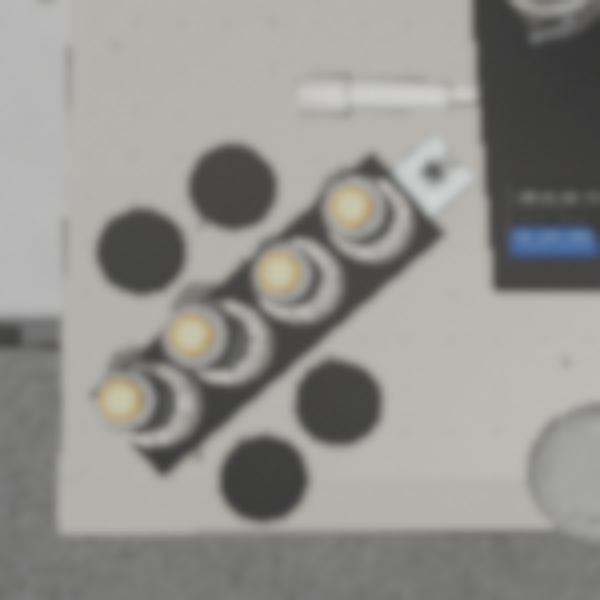

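View pics/c2.png

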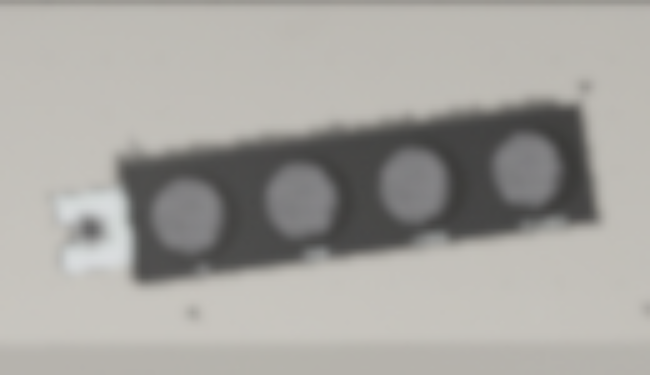

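View pics/c3.png

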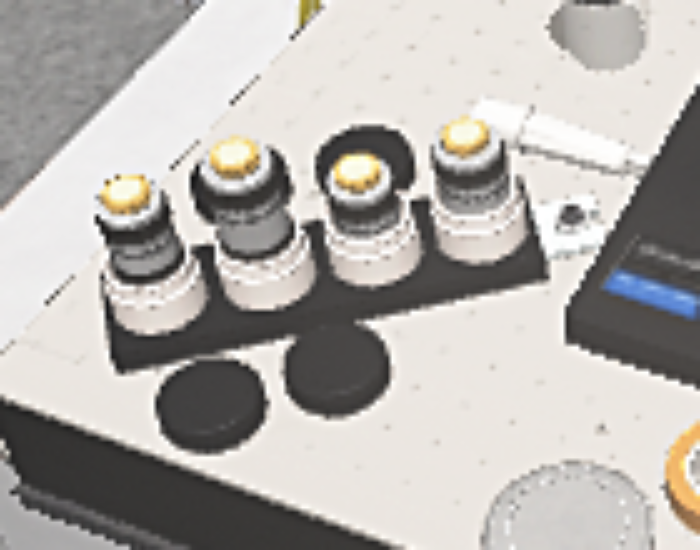

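View pics/hgt.png

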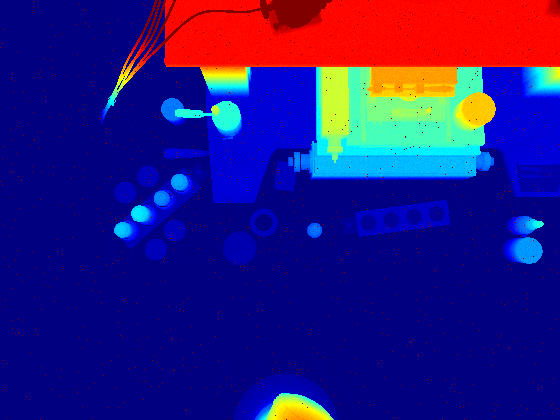

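Run:
```python
from h import *
for n in('top','scene'):
    p=cv2.imread(f'pics/{n}1.png'); d=np.load(f'pics/{n}1.npy'); X=cloud(n,d)
    x,y,z=X[...,0],X[...,1],X[...,2]
    # stand
    m=(x>.35)&(x<.52)&(y<-.1)&(y>-.4)
    m16=m&(z>.0145)&(z<.0215)
    Q=cv2.morphologyEx(m16.astype(np.uint8),cv2.MORPH_OPEN,np.ones((3,3)))>0
    print(n,'table z',np.round(np.median(z[m&(z<.008)]),4),'plate z',np.round(np.median(z[Q]),4))
    r=cv2.minAreaRect((X[Q][:,:2]*1000).astype(np.float32)); print('stand rect',np.round(r[0],1),np.round(r[1],1),round(r[2],2))
    m=(x>.36)&(x<.58)&(y>.15)&(y<.38)
    m14=m&(z>.0105)&(z<.0175)
    Q=cv2.morphologyEx(m14.astype(np.uint8),cv2.MORPH_OPEN,np.ones((3,3)))>0
    r=cv2.minAreaRect((X[Q][:,:2]*1000).astype(np.float32)); print('rack rect',np.round(r[0],1),np.round(r[1],1),round(r[2],2))
    hsv=cv2.cvtColor(p,cv2.COLOR_BGR2HSV); 
    Y=((hsv[...,0]>15)&(hsv[...,0]<32)&(hsv[...,1]>60)&(z>.055)&m).astype(np.uint8)
    k,l,s,c=cv2.connectedComponentsWithStats(Y)
    for i in range(1,k):
        if s[i,4]>15:
            P=X[l==i]; zt=np.percentile(P[:,2],80); T=P[P[:,2]>zt-.005]; print('brass',s[i,4],np.round(c[i]),np.round([*np.median(T[:,:2],0),*(0.5*(T[:,:2].min(0)+T[:,:2].max(0))),zt],4))
    m=(x>.5)&(x<.62)&(y<0)&(y>-.4); print('wall h by x',[(round(a,2),np.round(np.percentile(z[(abs(x-a)<.005)&(y<-.1)&(y>-.38)],[50,98]),3).tolist()) for a in np.arange(.46,.66,.02)])
```

```text
top table z 0.0002 plate z 0.0177
stand rect [ 445.4 -257.7] [ 53.9 201. ] 7.57
rack rect [459.6 279.4] [180.1 198.1] 85.16
brass 32 [178. 182.] [0.5157 0.214  0.518  0.2166 0.0764]
brass 37 [160. 198.] [0.4841 0.2533 0.4851 0.2544 0.0674]
brass 39 [138. 214.] [0.4497 0.2891 0.4507 0.2917 0.0917]
brass 43 [121. 229.] [0.4203 0.3258 0.4193 0.3292 0.0836]
wall h by x [(np.float64(0.46), [0.014, 0.021]), (np.float64(0.48), [0.0, 0.02]), (np.float64(0.5), [0.0, 0.004]), (np.float64(0.52), [0.0, 0.004]), (np.float64(0.54), [0.079, 0.083]), (np.float64(0.56), [0.079, 0.083]), (np.float64(0.58), [0.094, 0.125]), (np.float64(0.6), [0.114, 0.145]), (np.float64(0.62), [0.115, 0.175]), (np.float64(0.64), [0.131, 0.175])]
scene table z -0.0014 plate z 0.0181
stand rect [ 442.6 -256.2] [ 58.  200.3] 7.18
rack rect [472.5 260.2] [137.6 229.9] 78.39
brass 37 [203. 157.] [0.5118 0.2163 0.5163 0.2178 0.0756]
brass 42 [157. 162.] [0.4448 0.2881 0.4501 0.2922 0.0917]
brass 33 [182. 165.] [0.478  0.2508 0.4818 0.2548 0.0675]
brass 46 [135. 169.] [0.4142 0.3261 0.4174 0.3296 0.0837]
wall h by x [(np.float64(0.46), [-0.0, 0.02]), (np.float64(0.48), [-0.001, 0.019]), (np.float64(0.5), [-0.001, 0.003]), (np.float64(0.52), [-0.001, 0.067]), (np.float64(0.54), [-0.494, 0.082]), (np.float64(0.56), [0.079, 0.095]), (np.float64(0.58), [0.101, 0.115]), (np.float64(0.6), [0.114, 0.145]), (np.float64(0.62), [0.115, 0.174]), (np.float64(0.64), [0.13, 0.175])]
```

```bash
cat >> h.py <<'E'
from scipy.spatial.transform import Rotation as Ro
def plan(x,y,z,jaw):
    s=env.state(); R=Ro.from_euler('xyz',s['eef_rot'],degrees=True).as_matrix()
    dp=(np.array([x,y,z])-s['tool_pos'])*1000
    # ideal: project
    cur=np.degrees(np.arctan2(R[1,1],R[0,1])); a=(jaw-cur+90)%180-90  # world z turn
    turn=-np.radians(a)  # tool x is down
    print('cur',np.round(s['tool_pos'],4),'jaw',round(cur,2),'q6',round(s['qpos'][5],1),'t',round(s['clock'],2),'w',round(s['gripper_width'],4),'F',np.round(s['contact_force'],1))
    print('shift',np.round(R.T@dp,1),'turn rad',round(turn,3),'alt',round(turn-np.sign(turn)*np.pi,3),'rows',round(abs(turn)/.15,1));
E
python3 - <<'E'
from h import *
plan(.43,.24,.22,41.1)
s=env.state();print(np.round(Ro.from_euler('xyz',s['eef_rot'],degrees=True).as_matrix(),3))
E
```

```text
cur [0.1343 0.5333 0.2607] jaw 75.86 q6 -12.3 t 0.65 w 0.0883 F [ 0.2 -0.5 -0.3]
shift [  40.8 -212.2  358.4] turn rad 0.607 alt -2.535 rows 4.0
[[-0.     0.244  0.97 ]
 [-0.     0.97  -0.244]
 [-1.    -0.     0.   ]]
```

```bash
python3 -m handwheel '[[0,-25,40,0.15,0],[0,-50,85,0.3,0],[0,-75,127,0.45,0],[0,-100,169,0.607,0],[0,-125,211,0.607,0],[0,-150,253,0.607,0],[0,-175,295,0.607,0],[0,-200,337,0.607,0],[0,-212,358,0.607,0],[0,-212,358,0.607,0]]'
python3 -m handwheel '[[0,0,0,0,0],[0,0,0,0,0]]'
python3 - <<'E'
from h import *
snap('wrist','w1'); plan(.47,.27,.22,41.1)
E
```

```text
clock: 1.65
tool_pos: [0.4317, 0.2383, 0.2605]
eef_rot: [-5.9, 90.0, -55.1]
contact_force: [-0.2, 0.2, -0.2]
gripper_width: 0.0882
clock: 1.85
tool_pos: [0.4289, 0.2411, 0.2608]
eef_rot: [-172.1, 90.0, 139.0]
contact_force: [1.0, -0.7, 0.5]
gripper_width: 0.0882
cur [0.4288 0.2412 0.2609] jaw 41.18 q6 -25.6 t 1.9 w 0.0882 F [-0.8  0.  -0.1]
shift [40.9 50.   5.4] turn rad 0.001 alt -3.14 rows 0.0
```

View pics/w1.png

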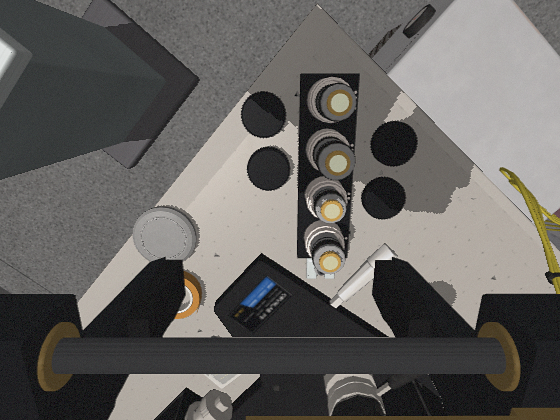

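The wrist view shows all four objectives: brass tops at (340,102), (338,163), (331,210) and (330,262), with the bolted foot at the bottom (320,268). I'll measure them from here.

```bash
cat >> h.py <<'E'
def brass(n,p,d,box):
    X=cloud(n,d); x,y,z=X[...,0],X[...,1],X[...,2]
    hsv=cv2.cvtColor(p,cv2.COLOR_RGB2HSV)
    m=(x>box[0])&(x<box[1])&(y>box[2])&(y<box[3])
    Y=((hsv[...,0]>12)&(hsv[...,0]<34)&(hsv[...,1]>50)&(z>.055)&m).astype(np.uint8)
    Y=cv2.morphologyEx(Y,cv2.MORPH_CLOSE,np.ones((3,3)))
    k,l,s,c=cv2.connectedComponentsWithStats(Y); out=[]
    for i in range(1,k):
        if s[i,4]>40:
            P=X[l==i]; zt=np.percentile(P[:,2],80); T=P[abs(P[:,2]-zt)<.003]
            (cx,cy),r=cv2.minEnclosingCircle((T[:,:2]*1000).astype(np.float32))
            out.append((s[i,4],np.round(c[i]),np.round(T[:,:2].mean(0)*1000,1),(round(cx,1),round(cy,1)),'r',round(r,1),'z',round(zt*1000,1)))
    return out
E
python3 - <<'E'
from h import *
p=cv2.imread('pics/w1.png')[:,:,::-1].copy(); d=np.load('pics/w1.npy')
for o in brass('wrist',p,d,(.36,.58,.15,.38)): print(*o)
X=cloud('wrist',d); z=X[...,2]
# can rims z~.040 ; rack plate corners
for (u,v) in [(304,90),(352,80),(305,250),(300,200),(250,230)]: print((u,v),np.round(X[v,u],4))
m=np.zeros(z.shape,bool); m[65:290,290:370]=1
rim=m&(abs(z-.040)<.0025); P=X[rim][:,:2]*1000
dirv=np.array([.66,-.75]);dirv/=np.linalg.norm(dirv); s=(P-[465,270])@dirv
np.save('rim.npy',P); print(np.histogram(s,20,(-110,110)))
E
```

```text
299 [339. 102.] [415.8 331. ] (416.0, 331.2) r 10.5 z 83.8
289 [337. 162.] [447.6 294.4] (448.1, 294.2) r 10.5 z 91.6
384 [331. 210.] [481.1 257.6] (481.5, 257.1) r 10.5 z 67.8
378 [330. 261.] [513.8 219.3] (514.3, 219.4) r 10.9 z 75.5
1476 [ 53. 357.] [373.4 226.1] (372.9, 225.3) r 7.8 z 323.1
1471 [503. 357.] [450.  292.9] (451.1, 293.1) r 7.3 z 323.0
1736 [437. 416.] [439.8 276.1] (435.8, 272.1) r 33.1 z 329.7
(304, 90) [0.3908 0.3229 0.0145]
(352, 80) [0.4201 0.3609 0.0153]
(305, 250) [0.5094 0.1949 0.014 ]
(300, 200) [0.465  0.2353 0.0126]
(250, 230) [0.4485 0.1675 0.0005]
(array([  0, 105,  35,  41,  37,  75,  63,  34,  18,   0, 119,  58,  26,
         7,  56, 104,  38,   8,   0,   0]), array([-110.,  -99.,  -88.,  -77.,  -66.,  -55.,  -44.,  -33.,  -22.,
        -11.,    0.,   11.,   22.,   33.,   44.,   55.,   66.,   77.,
         88.,   99.,  110.]))
```

Run:
```python
from h import *
plan(.5142,.2193,.150,41.3)
```

```text
cur [0.4288 0.2412 0.2609] jaw 41.18 q6 -25.6 t 1.9 w 0.0882 F [-0.8  0.  -0.1]
shift [110.9  49.9  72.7] turn rad -0.002 alt 3.139 rows 0.0
```

```bash
python3 -m handwheel '[[20,25,36,0,0],[50,50,73,0,0],[90,50,73,0,0],[111,50,73,0,0],[111,50,73,0,0],[111,50,73,0,0]]'
python3 - <<'E'
from h import *
plan(.5142,.2193,.066,41.3)
p,d=snap('wrist','w2'); 
for o in brass('wrist',p,d,(.36,.58,.15,.38)): print(*o)
E
```

```text
clock: 2.5
tool_pos: [0.5152, 0.219, 0.1507]
eef_rot: [66.5, 90.0, 17.7]
contact_force: [0.7, 0.7, 0.6]
gripper_width: 0.0883
cur [0.5152 0.219  0.1507] jaw 41.16 q6 -30.3 t 2.5 w 0.0883 F [0.7 0.7 0.6]
shift [84.7 -0.6 -1. ] turn rad -0.002 alt 3.139 rows 0.0
840 [277.  54.] [448.4 294.1] (448.5, 294.0) r 10.4 z 92.1
541 [278. 150.] [481.7 257.1] (482.1, 256.7) r 10.4 z 68.1
635 [278. 233.] [514.4 219.6] (514.9, 218.6) r 10.7 z 76.2
1460 [ 53. 357.] [460. 204.] (460.0, 203.2) r 7.4 z 213.4
1458 [503. 357.] [536.7 270.5] (537.6, 270.2) r 7.8 z 213.5
1731 [437. 416.] [526.6 254. ] (522.3, 249.8) r 33.1 z 220.2
```

View pics/w2.png

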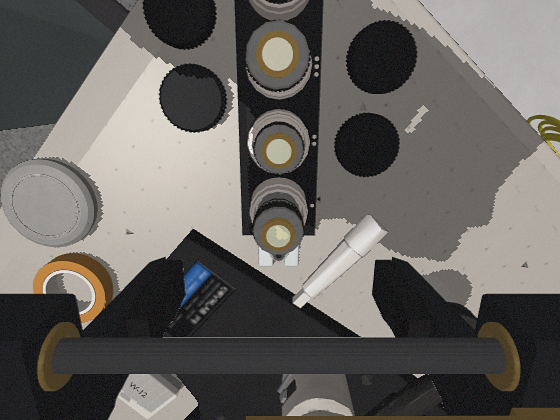

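The objective in pocket 1 (one dot at (311,205)) has its top at (278,233), centred between the jaws. The wrist readings agree, so I'll descend and grip.

```bash
python3 -m handwheel '[[30,0,-1,0,0],[55,0,-1,0,0],[72,0,-1,0,0],[82,0,-1,0,0],[85,0,-1,0,0],[85,0,-1,0,0.3],[85,0,-1,0,0.5],[85,0,-1,0,0.8],[85,0,-1,0,0.8],[85,0,-1,0,0.8]]' 20
python3 -m handwheel '[[0,0,0,0,0.8],[0,0,0,0,0.8],[0,0,0,0,0.8],[0,0,0,0,0.8]]' 20
```

```text
clock: 3.55
tool_pos: [0.5148, 0.2189, 0.065]
eef_rot: [59.6, 90.0, 10.7]
contact_force: [0.7, -0.4, -0.2]
gripper_width: 0.0507
clock: 3.95
tool_pos: [0.5148, 0.2189, 0.0648]
eef_rot: [76.8, 90.0, 27.9]
contact_force: [-1.0, 0.9, -0.2]
gripper_width: 0.0314
```

```bash
python3 -m handwheel '[[0,0,0,0,0.8],[-5,0,0,0,0.8],[-15,0,0,0,0.8],[-35,0,0,0,0.8],[-60,0,0,0,0.8],[-90,0,0,0,0.8],[-120,0,0,0,0.8],[-135,0,0,0,0.8],[-135,0,0,0,0.8],[-135,0,0,0,0.8]]' 20
python3 - <<'E'
from h import *
snap('wrist','w3'); snap('scene','s3')
c=np.array([.4435,-.2565]);dv=np.array([-.129,.992])
plan(*(c+.075*dv),.20,7.4)
E
```

```text
clock: 4.95
tool_pos: [0.5143, 0.2188, 0.1995]
eef_rot: [-117.2, 90.0, -166.1]
contact_force: [0.6, 0.2, -2.3]
gripper_width: 0.0315
cur [0.5142 0.2187 0.1986] jaw 41.08 q6 -30.2 t 5.05 w 0.0315 F [-0.3 -0.4 -2.8]
shift [  -1.  -324.   249.3] turn rad 0.588 alt -2.554 rows 3.9
```

View pics/w3.png

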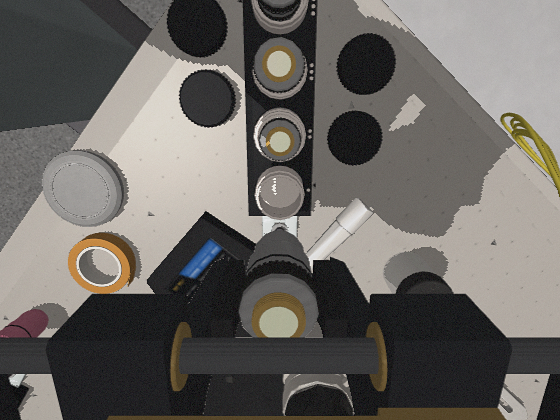

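View pics/s3.png

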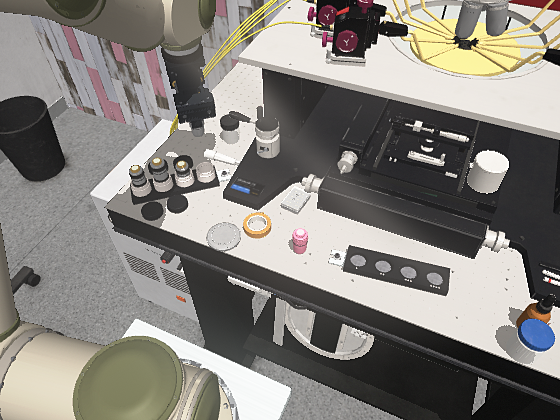

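The objective is held upright in the jaws and can 1 stayed in its pocket (280,190). I'll carry it past the stand first so the wrist camera can measure the seats.

Run:
```python
from h import *
plan(.453,-.331,.21,7.4)
```

```text
cur [0.5142 0.2187 0.1986] jaw 41.08 q6 -30.2 t 5.05 w 0.0315 F [-0.3 -0.4 -2.8]
shift [ -11.  -407.4  374.2] turn rad 0.588 alt -2.554 rows 3.9
```

```bash
python3 -m handwheel '[[-5,-15,13,0.05,0.8],[-11,-45,41,0.15,0.8],[-11,-75,69,0.25,0.8],[-11,-105,97,0.35,0.8],[-11,-135,125,0.45,0.8],[-11,-165,153,0.55,0.8],[-11,-195,180,0.588,0.8],[-11,-225,208,0.588,0.8],[-11,-245,226,0.588,0.8],[-11,-255,234,0.588,0.8]]' 20
python3 - <<'E'
from h import *
plan(.453,-.331,.21,7.4)
E
```

```text
clock: 6.05
tool_pos: [0.4758, -0.127, 0.2099]
eef_rot: [-120.0, 89.9, 157.3]
contact_force: [0.0, 0.4, -1.4]
gripper_width: 0.0315
cur [ 0.4758 -0.127   0.2099] jaw 7.25 q6 -36.0 t 6.05 w 0.0315 F [ 0.   0.4 -1.4]
shift [ -0.2 -48.3 199.5] turn rad -0.003 alt 3.139 rows 0.0
```

```bash
python3 -m handwheel '[[0,-10,40,-0.003,0.8],[0,-20,80,-0.003,0.8],[0,-30,120,-0.003,0.8],[0,-40,160,-0.003,0.8],[0,-46,190,-0.003,0.8],[0,-48,200,-0.003,0.8],[0,-48,200,-0.003,0.8],[0,-48,200,-0.003,0.8]]' 20
python3 - <<'E'
from h import *
p,d=snap('wrist','w4'); X=cloud('wrist',d);z=X[...,2];x,y=X[...,0],X[...,1]
Q=(x>.35)&(x<.52)&(y<-.1)&(y>-.4)&(z>.0145)&(z<.0215); print(np.median(z[Q]))
Q=cv2.morphologyEx(Q.astype(np.uint8),cv2.MORPH_OPEN,np.ones((3,3)))
cv2.imwrite('pics/w4m.png',Q*255)
# hole floors: z 3..9mm inside the plate hull
hull=cv2.fillPoly(np.zeros_like(Q),[cv2.convexHull(np.argwhere(Q)[:,::-1].astype(np.int32))],1)
F=((hull>0)&(z>.003)&(z<.009)).astype(np.uint8); F=cv2.morphologyEx(F,cv2.MORPH_OPEN,np.ones((5,5)))
k,l,s,c=cv2.connectedComponentsWithStats(F)
for i in range(1,k):
    if s[i,4]>150:
        P=X[l==i][:,:2]*1000; (a,b),r=cv2.minEnclosingCircle(P.astype(np.float32)); print(s[i,4],np.round(c[i]),np.round(P.mean(0),1),np.round((a,b,r),1))
plan(.4338,-.182,.2,7.4)
E
```

```text
clock: 6.85
tool_pos: [0.4546, -0.3281, 0.2104]
eef_rot: [-161.6, 89.9, 116.0]
contact_force: [-0.0, 0.5, -1.8]
gripper_width: 0.0314
0.01805634591625349
1035 [275.  13.] [ 431.2 -183.6] [ 430.9 -180.5   16.9]
1278 [275.  74.] [ 437.4 -230.2] [ 437.6 -230.5   17. ]
1085 [275. 133.] [ 443.9 -280.2] [ 444.1 -280.2   16.9]
903 [275. 187.] [ 450.7 -330.7] [ 450.5 -330.6   16.8]
cur [ 0.4547 -0.3279  0.2106] jaw 7.65 q6 -55.6 t 6.9 w 0.0314 F [ 0.  -0.2 -2. ]
shift [  10.8   -1.3 -147.4] turn rad 0.004 alt -3.137 rows 0.0
```

View pics/w4.png

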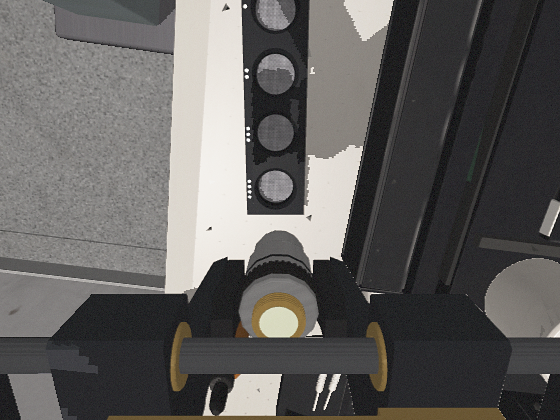

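The view shows seats 1–4, marked by their dots, at (275,13), (275,74), (275,133) and (275,187), each fitted at r≈17 mm. I'll check the wrist calibration against the held brass top.

Run:
```python
from h import *
p,d=optics.get_image('wrist')
for o in brass('wrist',p,d,(.40,.50,-.37,-.29)): print(*o)
p,d=optics.get_image('top')
for o in brass('top',p,d,(.40,.50,-.37,-.27)): print(*o)
plan(.4315,-.181,.13,7.4)
```

```text
1161 [278. 311.] [ 453. -325.] (453.3, -328.5) r 10.7 z 221.2
827 [178. 357.] [ 427.7 -306.6] (427.4, -307.5) r 7.5 z 273.4
819 [379. 357.] [ 472.4 -300.7] (472.9, -301.5) r 7.2 z 273.2
2692 [354. 415.] [ 466.6 -307.8] (456.3, -310.6) r 41.7 z 279.5
171 [520. 156.] [ 494.6 -278.1] (492.9, -277.4) r 10.0 z 470.8
cur [ 0.4547 -0.3282  0.2109] jaw 7.66 q6 -55.6 t 7.0 w 0.0316 F [-0.4 -0.6 -3.3]
shift [  80.9   -3.4 -148.9] turn rad 0.004 alt -3.137 rows 0.0
```

```bash
python3 - <<'E'
from h import *
plan(.4323,-.1807,.13,7.45)
E
python3 -m handwheel '[[0,-1,-20,0.003,0.8],[0,-2,-60,0.003,0.8],[10,-3,-100,0.003,0.8],[30,-3,-130,0.003,0.8],[50,-3,-149,0.003,0.8],[70,-3,-149,0.003,0.8],[81,-3,-149,0.003,0.8],[81,-3,-149,0.003,0.8],[81,-3,-149,0.003,0.8]]' 20
python3 - <<'E'
from h import *
plan(.4323,-.1807,.0640,7.45)
E
```

```text
cur [ 0.4547 -0.3282  0.2109] jaw 7.66 q6 -55.6 t 7.0 w 0.0316 F [-0.4 -0.6 -3.3]
shift [  80.9   -2.6 -149.1] turn rad 0.004 alt -3.138 rows 0.0
clock: 7.9
tool_pos: [0.432, -0.1819, 0.1303]
eef_rot: [48.7, 90.0, -33.9]
contact_force: [-0.4, -0.1, -1.5]
gripper_width: 0.0316
cur [ 0.432  -0.1819  0.1303] jaw 7.43 q6 -44.8 t 7.9 w 0.0316 F [-0.4 -0.1 -1.5]
shift [66.3  0.4 -1.2] turn rad -0.0 alt 3.141 rows 0.0
```

```bash
python3 -m handwheel '[[20,0,-1,0,0.8],[40,0,-1,0,0.8],[52,0,-1,0,0.8],[58,0,-1,0,0.8],[61,0,-1,0,0.8],[63,0,-1,0,0.8],[65,0,-1,0,0.8],[65,0,-1,0,0.8],[65,0,-1,0,0.8]]' 20
python3 - <<'E'
from h import *
plan(.4323,-.1807,.0640,7.45)
E
```

```text
clock: 8.8
tool_pos: [0.4318, -0.1814, 0.065]
eef_rot: [46.3, 90.0, -36.3]
contact_force: [-0.5, -0.6, -2.6]
gripper_width: 0.0313
cur [ 0.4318 -0.1814  0.065 ] jaw 7.39 q6 -44.7 t 8.8 w 0.0313 F [-0.5 -0.6 -2.6]
shift [ 1.   0.6 -0.6] turn rad -0.001 alt 3.141 rows 0.0
```

Height is as expected for being down in the hole, 1 mm above the floor. I'll lower until the force changes.

```bash
python3 -m handwheel '[[0.5,0,0,0,0.8],[1,0,0,0,0.8],[1.2,0,0,0,0.8],[1.2,0,0,0,0.8]]' 20
python3 -m handwheel '[[0,0,0,0,0.5],[0,0,0,0,0.4],[0,0,0,0,0.3],[0,0,0,0,0.3],[0,0,0,0,0.3],[0,0,0,0,0.3]]'
python3 - <<'E'
from h import *
plan(.4815,.2575,.2,41.3)
E
```

```text
clock: 9.2
tool_pos: [0.4318, -0.1814, 0.0638]
eef_rot: [39.0, 90.0, -43.6]
contact_force: [-0.8, 0.8, 1.1]
gripper_width: 0.0313
clock: 9.8
tool_pos: [0.4317, -0.1813, 0.0636]
eef_rot: [58.7, 90.0, -23.9]
contact_force: [-1.2, -0.3, 0.1]
gripper_width: 0.0618
cur [ 0.4317 -0.1813  0.0636] jaw 7.39 q6 -44.7 t 9.8 w 0.0618 F [-1.2 -0.3  0.1]
shift [-136.5  105.8 -428.7] turn rad -0.592 alt 2.55 rows 3.9
```

```bash
python3 -m handwheel '[[-10,0,0,0,0.3],[-35,0,0,0,0.3],[-75,0,0,0,0.3],[-115,0,0,0,0.2],[-135,8,-35,-0.1,0],[-135,18,-75,-0.25,0],[-135,28,-115,-0.4,0],[-135,38,-155,-0.55,0],[-135,48,-195,-0.592,0],[-135,55,-225,-0.592,0]]'
python3 - <<'E'
from h import *
plan(.4815,.2575,.17,41.3)
p,d=snap('top','t5'); snap('scene','s5')
for o in brass('top',p,d,(.36,.56,-.4,-.1)): print(*o)
cv2.imwrite('pics/t5c.png',cv2.resize(p[170:260,330:470,::-1],None,fx=5,fy=5))
E
```

```text
clock: 10.8
tool_pos: [0.457, 0.0511, 0.1994]
eef_rot: [52.7, 90.0, 4.1]
contact_force: [0.5, 0.1, -0.9]
gripper_width: 0.0885
cur [0.457  0.0511 0.1994] jaw 41.45 q6 -49.9 t 10.8 w 0.0885 F [ 0.5  0.1 -0.9]
shift [  29.4  155.  -138.5] turn rad 0.003 alt -3.139 rows 0.0
61 [374. 222.] [ 434.3 -184. ] (434.5, -183.6) r 10.3 z 74.6
```

View pics/s5.png

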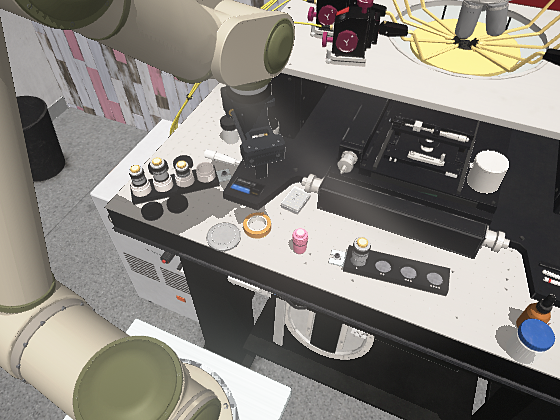

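The objective is upright and home in seat 1 (top 74.6 mm, expected 74), seen at (361,250). Next is pocket 2.

```bash
python3 -m handwheel '[[0,40,-35,0,0],[0,80,-70,0,0],[5,115,-103,0,0],[15,140,-125,0,0],[29,155,-138,0,0],[29,155,-138,0,0],[29,155,-138,0,0]]'
python3 - <<'E'
from h import *
p,d=snap('wrist','w6'); 
for o in brass('wrist',p,d,(.36,.58,.15,.38))[:3]: print(*o)
plan(.482,.2572,.066,41.3)
E
```

```text
clock: 11.6
tool_pos: [0.4827, 0.2541, 0.1699]
eef_rot: [-67.5, 90.0, -116.2]
contact_force: [-0.8, 0.5, 1.1]
gripper_width: 0.0883
639 [281.  57.] [416.5 330.9] (416.4, 330.7) r 10.4 z 83.9
574 [280. 147.] [448.1 294.2] (448.3, 293.8) r 10.4 z 91.8
425 [281. 215.] [481.3 257.1] (481.8, 256.5) r 10.5 z 67.8
cur [0.4829 0.2537 0.1703] jaw 41.26 q6 -26.0 t 11.65 w 0.0883 F [ 0.2 -0.5  0.3]
shift [104.3   1.6  -3.3] turn rad -0.001 alt 3.141 rows 0.0
```

View pics/w6.png

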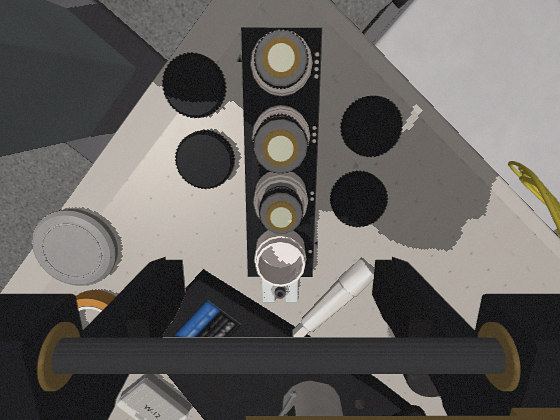

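Pocket 1's can is empty at (280,258). The pocket 2 objective is at (281,215) and measures the same as before, so I'll pick it.

```bash
python3 -m handwheel '[[35,1,-3,0,0],[65,1,-3,0,0],[88,1,-3,0,0],[100,1,-3,0,0.1],[104,1,-3,0,0.2],[104,1,-3,0,0.5],[104,1,-3,0,0.8],[104,1,-3,0,0.8],[104,1,-3,0,0.8],[104,1,-3,0,0.8]]' 20
python3 -m handwheel '[[0,0,0,0,0.8],[0,0,0,0,0.8],[0,0,0,0,0.8],[0,0,0,0,0.8]]' 20
```

```text
clock: 12.65
tool_pos: [0.4815, 0.2579, 0.0659]
eef_rot: [63.9, 90.0, 15.2]
contact_force: [0.4, 0.1, -0.1]
gripper_width: 0.0344
clock: 13.05
tool_pos: [0.4814, 0.2578, 0.0658]
eef_rot: [59.6, 90.0, 11.0]
contact_force: [-1.2, -0.1, 4.2]
gripper_width: 0.0293
```

```bash
python3 -m handwheel '[[0,0,0,0,0.8],[-5,0,0,0,0.8],[-15,0,0,0,0.8],[-35,0,0,0,0.8],[-60,0,0,0,0.8],[-90,0,0,0,0.8],[-120,0,0,0,0.8],[-135,0,0,0,0.8],[-135,0,0,0,0.8],[-135,0,0,0,0.8]]' 20
python3 - <<'E'
from h import *
p,d=snap('wrist','w7')
for o in brass('wrist',p,d,(.36,.58,.15,.38))[:4]: print(*o)
plan(.4389,-.2305,.20,7.45)
E
```

```text
clock: 14.05
tool_pos: [0.4811, 0.2577, 0.2002]
eef_rot: [-114.4, 90.0, -163.0]
contact_force: [-0.4, -1.2, -1.4]
gripper_width: 0.0297
488 [279.  69.] [415.9 331. ] (415.9, 331.0) r 10.4 z 83.0
437 [278. 146.] [447.4 294.3] (447.8, 294.0) r 10.4 z 90.9
1177 [278. 304.] [479.9 257.9] (481.0, 256.5) r 11.0 z 201.1
825 [183. 356.] [447.3 262.2] (447.3, 261.4) r 8.0 z 262.2
cur [0.4809 0.2577 0.1996] jaw 41.31 q6 -25.6 t 14.1 w 0.0294 F [ 0.1  0.7 -0.7]
shift [  -0.  -353.8  338.9] turn rad 0.591 alt -2.551 rows 3.9
```

View pics/w7.png

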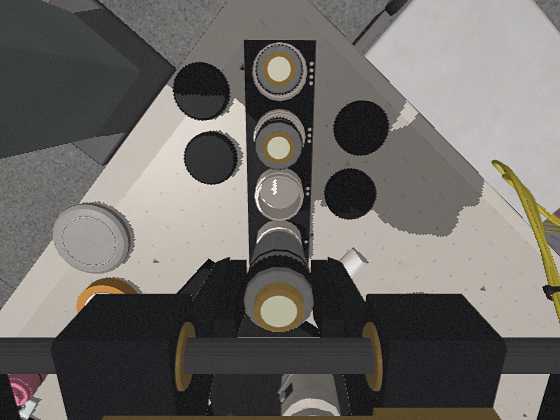

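The second objective is held, and its can stayed in place (278,195). Carrying it over.

```bash
python3 -m handwheel '[[0,-12,12,0.04,0.8],[0,-45,43,0.14,0.8],[0,-78,75,0.25,0.8],[0,-111,106,0.35,0.8],[0,-144,138,0.45,0.8],[0,-177,170,0.55,0.8],[0,-210,201,0.591,0.8],[0,-243,233,0.591,0.8],[0,-275,263,0.591,0.8],[0,-300,287,0.591,0.8]]' 20
python3 - <<'E'
from h import *
plan(.4389,-.2305,.14,7.45)
E
```

```text
clock: 15.1
tool_pos: [0.4446, -0.1579, 0.1995]
eef_rot: [-128.0, 89.9, 149.4]
contact_force: [1.2, 1.0, -1.1]
gripper_width: 0.029
cur [ 0.4446 -0.1579  0.1995] jaw 7.37 q6 -41.3 t 15.1 w 0.029 F [ 1.2  1.  -1.1]
shift [ 59.4 -14.9  71.3] turn rad -0.001 alt 3.14 rows 0.0
```

```bash
python3 -m handwheel '[[0,-7,35,0,0.8],[5,-13,65,0,0.8],[25,-15,71,0,0.8],[45,-15,71,0,0.8],[57,-15,71,0,0.8],[59,-15,71,0,0.8],[59,-15,71,0,0.8]]' 20
python3 - <<'E'
from h import *
plan(.4389,-.2305,.0658,7.45)
E
```

```text
clock: 15.8
tool_pos: [0.4396, -0.228, 0.141]
eef_rot: [-138.9, 89.9, 138.6]
contact_force: [-0.7, -0.3, -0.8]
gripper_width: 0.0292
cur [ 0.4396 -0.228   0.141 ] jaw 7.45 q6 -48.6 t 15.8 w 0.0292 F [-0.7 -0.3 -0.8]
shift [75.2 -1.   2.5] turn rad -0.0 alt 3.142 rows 0.0
```

```bash
python3 -m handwheel '[[20,-1,2.5,0,0.8],[42,-1,2.5,0,0.8],[58,-1,2.5,0,0.8],[67,-1,2.5,0,0.8],[71,-1,2.5,0,0.8],[73,-1,2.5,0,0.8],[75,-1,2.5,0,0.8],[75.5,-1,2.5,0,0.8],[76,-1,2.5,0,0.8],[76,-1,2.5,0,0.8]]' 20
python3 - <<'E'
from h import *
plan(.4389,-.2305,.0648,7.45)
E
```

```text
clock: 16.8
tool_pos: [0.4392, -0.2308, 0.0658]
eef_rot: [40.4, 90.0, -42.1]
contact_force: [-0.2, 0.7, -1.9]
gripper_width: 0.0294
cur [ 0.4392 -0.2308  0.0658] jaw 7.45 q6 -48.9 t 16.8 w 0.0294 F [-0.2  0.7 -1.9]
shift [ 1.  -0.3 -0.4] turn rad -0.0 alt 3.142 rows 0.0
```

```bash
python3 -m handwheel '[[0.5,0,0,0,0.8],[1,0,0,0,0.8],[1.2,0,0,0,0.8],[1.2,0,0,0,0.8]]' 20
python3 -m handwheel '[[0,0,0,0,0.5],[0,0,0,0,0.4],[0,0,0,0,0.3],[0,0,0,0,0.3],[0,0,0,0,0.3],[0,0,0,0,0.3]]'
python3 - <<'E'
from h import *
plan(.4483,.2943,.2,41.3)
E
```

```text
clock: 17.2
tool_pos: [0.4393, -0.2309, 0.0648]
eef_rot: [33.9, 90.0, -48.6]
contact_force: [-1.3, 1.0, 4.6]
gripper_width: 0.0295
clock: 17.8
tool_pos: [0.4391, -0.2308, 0.0643]
eef_rot: [-150.5, 90.0, 126.9]
contact_force: [-0.1, -0.0, 0.3]
gripper_width: 0.0617
cur [ 0.4391 -0.2308  0.0643] jaw 7.45 q6 -48.9 t 17.8 w 0.0617 F [-0.1 -0.   0.3]
shift [-135.6   77.1 -519.5] turn rad -0.591 alt 2.551 rows 3.9
```

```bash
python3 -m handwheel '[[-10,0,0,0,0.3],[-35,0,0,0,0.3],[-75,0,0,0,0.3],[-115,0,0,0,0.2],[-135,7,-40,-0.1,0],[-135,14,-85,-0.25,0],[-135,21,-130,-0.4,0],[-135,28,-175,-0.55,0],[-135,35,-220,-0.591,0],[-135,41,-260,-0.591,0]]'
python3 - <<'E'
from h import *
plan(.4483,.2943,.17,41.3)
p,d=snap('top','t8'); snap('scene','s8')
for o in brass('top',p,d,(.36,.56,-.4,-.1)): print(*o)
E
```

```text
clock: 18.8
tool_pos: [0.4457, 0.0344, 0.2002]
eef_rot: [43.2, 89.9, -5.4]
contact_force: [-0.4, -0.7, -0.7]
gripper_width: 0.0885
cur [0.4457 0.0344 0.2002] jaw 41.4 q6 -52.2 t 18.8 w 0.0885 F [-0.4 -0.7 -0.7]
shift [  30.2  173.9 -193.3] turn rad 0.002 alt -3.14 rows 0.0
69 [398. 218.] [ 442.9 -234.6] (442.3, -234.6) r 10.4 z 66.5
61 [374. 222.] [ 434.  -184.2] (434.6, -183.7) r 10.1 z 74.9
```

View pics/s8.png

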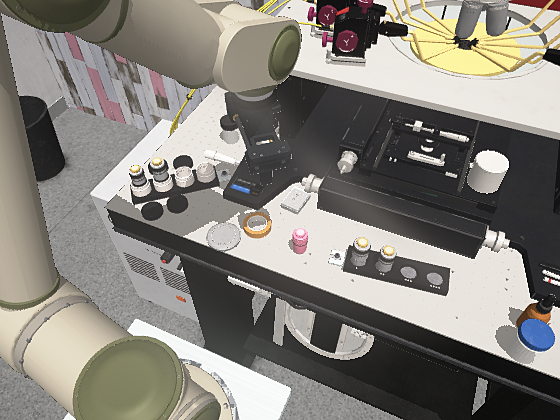

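Two are now home in seats 1 and 2 (tops 74.9 and 66.5 mm). Next is pocket 3, the tallest.

```bash
python3 -m handwheel '[[0,33,-37,0,0],[0,66,-74,0,0],[0,99,-110,0,0],[5,130,-145,0,0],[20,155,-172,0,0],[30,172,-191,0,0],[30,174,-193,0,0],[30,174,-193,0,0]]'
python3 -m handwheel '[[0,0,0,0,0]]'
python3 - <<'E'
from h import *
p,d=snap('wrist','w9'); 
for o in brass('wrist',p,d,(.36,.58,.15,.38))[:3]: print(*o)
plan(.4485,.2943,.067,41.3)
E
```

```text
clock: 19.7
tool_pos: [0.4496, 0.2917, 0.1697]
eef_rot: [-10.6, 90.0, -59.2]
contact_force: [0.1, 0.1, 0.8]
gripper_width: 0.088
clock: 19.8
tool_pos: [0.4499, 0.291, 0.1701]
eef_rot: [51.3, 89.9, 2.5]
contact_force: [0.6, -0.4, 0.5]
gripper_width: 0.0882
533 [281. 146.] [416.  331.3] (416.1, 331.0) r 10.4 z 83.5
510 [280. 226.] [447.4 294.8] (448.0, 294.1) r 10.6 z 91.3
1470 [503. 357.] [471.  342.6] (471.4, 342.1) r 7.4 z 232.3
cur [0.4499 0.2909 0.1701] jaw 41.22 q6 -21.0 t 19.85 w 0.0879 F [ 0.1 -0.8 -0.1]
shift [103.1   1.1  -3.5] turn rad -0.001 alt 3.14 rows 0.0
```

View pics/w9.png

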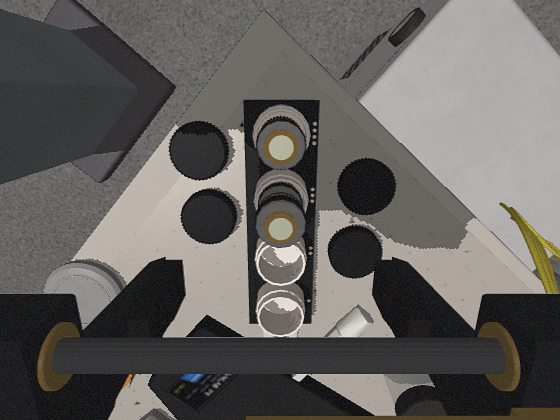

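Pocket 3's objective is at (280,226), with both empty cans still in their pockets. I'll grip it.

```bash
python3 -m handwheel '[[35,1,-3.5,0,0],[65,1,-3.5,0,0],[88,1,-3.5,0,0],[99,1,-3.5,0,0.1],[103,1,-3.5,0,0.2],[103,1,-3.5,0,0.5],[103,1,-3.5,0,0.8],[103,1,-3.5,0,0.8],[103,1,-3.5,0,0.8],[103,1,-3.5,0,0.8]]' 22
python3 -m handwheel '[[0,0,0,0,0.8],[0,0,0,0,0.8],[0,0,0,0,0.8],[0,0,0,0,0.8]]' 22
```

```text
clock: 20.85
tool_pos: [0.4479, 0.2955, 0.0667]
eef_rot: [66.2, 90.0, 17.5]
contact_force: [1.2, -0.1, 0.1]
gripper_width: 0.0345
clock: 21.25
tool_pos: [0.4479, 0.2955, 0.0666]
eef_rot: [63.8, 90.0, 15.1]
contact_force: [-1.7, -0.2, 5.1]
gripper_width: 0.0313
```

```bash
python3 -m handwheel '[[0,0,0,0,0.8],[-5,0,0,0,0.8],[-15,0,0,0,0.8],[-35,0,0,0,0.8],[-60,0,0,0,0.8],[-90,0,0,0,0.8],[-120,0,0,0,0.8],[-135,0,0,0,0.8],[-135,0,0,0,0.8],[-135,0,0,0,0.8]]' 22
python3 - <<'E'
from h import *
p,d=snap('wrist','w10')
for o in brass('wrist',p,d,(.36,.58,.15,.38))[:4]: print(*o)
plan(.4455,-.2803,.20,7.45)
E
```

```text
clock: 22.25
tool_pos: [0.4475, 0.2953, 0.2009]
eef_rot: [-112.0, 90.0, -160.7]
contact_force: [0.2, 0.3, -4.4]
gripper_width: 0.0313
408 [279. 147.] [415.6 331.4] (415.9, 330.9) r 10.4 z 83.0
851 [279. 328.] [442.3 300. ] (444.6, 297.2) r 9.5 z 224.7
824 [378. 357.] [446.9 328.7] (447.8, 328.2) r 7.6 z 262.9
844 [178. 356.] [413.  299.2] (413.3, 298.1) r 7.4 z 263.0
cur [0.4473 0.2952 0.2003] jaw 41.31 q6 -20.5 t 22.3 w 0.0313 F [-0.1 -0.2 -3.3]
shift [   0.8 -381.3  431.1] turn rad 0.591 alt -2.551 rows 3.9
```

View pics/w10.png

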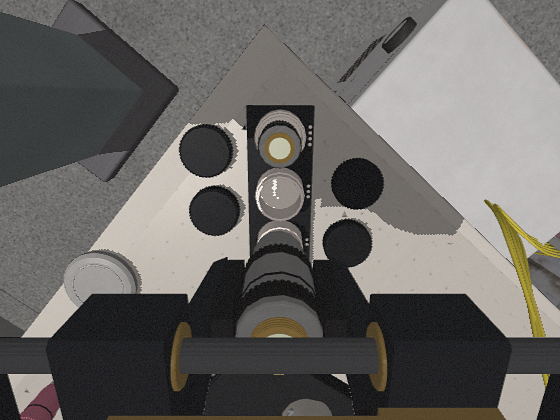

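The third objective is held, and its can is empty and in place at (279,195). Carrying it to seat 3.

```bash
python3 -m handwheel '[[0,-12,13,0.04,0.8],[0,-42,46,0.14,0.8],[0,-72,80,0.25,0.8],[0,-102,114,0.35,0.8],[0,-132,148,0.45,0.8],[0,-162,182,0.55,0.8],[0,-192,216,0.591,0.8],[0,-222,250,0.591,0.8],[0,-252,284,0.591,0.8],[0,-282,318,0.591,0.8]]' 22
python3 - <<'E'
from h import *
plan(.4455,-.2803,.14,7.45)
E
```

```text
clock: 23.3
tool_pos: [0.4452, -0.1312, 0.2003]
eef_rot: [-131.3, 89.9, 146.2]
contact_force: [1.0, 0.3, -3.2]
gripper_width: 0.031
cur [ 0.4452 -0.1312  0.2003] jaw 7.43 q6 -38.5 t 23.3 w 0.031 F [ 1.   0.3 -3.2]
shift [ 60.1 -18.9 148. ] turn rad -0.0 alt 3.141 rows 0.0
```

```bash
python3 -m handwheel '[[0,-5,40,0,0.8],[0,-10,80,0,0.8],[0,-15,115,0,0.8],[5,-18,138,0,0.8],[20,-19,146,0,0.8],[40,-19,146,0,0.8],[55,-19,146,0,0.8],[60,-19,146,0,0.8],[60,-19,146,0,0.8]]' 22
python3 - <<'E'
from h import *
plan(.4455,-.2803,.0666,7.45)
E
```

```text
clock: 24.2
tool_pos: [0.4457, -0.2764, 0.1403]
eef_rot: [-141.8, 89.8, 135.6]
contact_force: [0.3, 0.5, -4.1]
gripper_width: 0.0312
cur [ 0.4457 -0.2764  0.1403] jaw 7.45 q6 -52.2 t 24.2 w 0.0312 F [ 0.3  0.5 -4.1]
shift [73.7 -0.6  4. ] turn rad 0.0 alt -3.142 rows 0.0
```

```bash
python3 -m handwheel '[[20,-0.5,4,0,0.8],[42,-0.5,4,0,0.8],[56,-0.5,4,0,0.8],[65,-0.5,4,0,0.8],[69,-0.5,4,0,0.8],[71,-0.5,4,0,0.8],[73,-0.5,4,0,0.8],[73.5,-0.5,4,0,0.8],[74,-0.5,4,0,0.8],[74,-0.5,4,0,0.8]]' 22
python3 - <<'E'
from h import *
plan(.4455,-.2803,.0656,7.45)
E
```

```text
clock: 25.2
tool_pos: [0.4461, -0.2809, 0.0676]
eef_rot: [34.5, 90.0, -48.0]
contact_force: [-0.2, 0.0, -3.2]
gripper_width: 0.0316
cur [ 0.4461 -0.2809  0.0676] jaw 7.45 q6 -52.5 t 25.2 w 0.0316 F [-0.2  0.  -3.2]
shift [ 2.  -0.6 -0.6] turn rad 0.0 alt -3.142 rows 0.0
```

```bash
python3 -m handwheel '[[0.7,0,0,0,0.8],[1.4,0,0,0,0.8],[2,0,0,0,0.8],[2.2,0,0,0,0.8],[2.2,0,0,0,0.8]]' 22
python3 -m handwheel '[[0,0,0,0,0.5],[0,0,0,0,0.4],[0,0,0,0,0.3],[0,0,0,0,0.3],[0,0,0,0,0.3],[0,0,0,0,0.3]]'
python3 - <<'E'
from h import *
plan(.4165,.3312,.2,41.3)
E
```

```text
clock: 25.7
tool_pos: [0.4461, -0.2809, 0.0656]
eef_rot: [28.4, 90.0, -54.2]
contact_force: [-1.7, 0.0, 5.2]
gripper_width: 0.0313
clock: 26.3
tool_pos: [0.4461, -0.2808, 0.0651]
eef_rot: [-160.5, 90.0, 117.0]
contact_force: [0.1, 0.0, -0.2]
gripper_width: 0.0617
cur [ 0.4461 -0.2808  0.0651] jaw 7.45 q6 -52.5 t 26.3 w 0.0617 F [ 0.1  0.  -0.2]
shift [-134.9   50.  -610.7] turn rad -0.591 alt 2.551 rows 3.9
```

```bash
python3 -m handwheel '[[-10,0,0,0,0.3],[-35,0,0,0,0.3],[-75,0,0,0,0.3],[-115,0,0,0,0.2],[-135,4,-45,-0.1,0],[-135,8,-93,-0.25,0],[-135,12,-141,-0.4,0],[-135,16,-189,-0.55,0],[-135,20,-237,-0.591,0],[-135,24,-285,-0.591,0]]'
python3 - <<'E'
from h import *
plan(.4165,.3312,.17,41.3)
p,d=snap('top','t11'); snap('scene','s11')
for o in brass('top',p,d,(.36,.56,-.4,-.1)): print(*o)
E
```

```text
clock: 27.3
tool_pos: [0.4324, 0.0067, 0.201]
eef_rot: [35.8, 89.9, -12.9]
contact_force: [1.2, 0.6, -0.2]
gripper_width: 0.088
cur [0.4324 0.0067 0.201 ] jaw 41.36 q6 -56.2 t 27.3 w 0.088 F [ 1.2  0.6 -0.2]
shift [  30.9  202.5 -254.1] turn rad 0.001 alt -3.141 rows 0.0
67 [426. 214.] [ 450.4 -284.1] (449.0, -284.3) r 10.2 z 91.2
67 [398. 218.] [ 443.  -234.3] (443.0, -235.0) r 10.4 z 67.5
61 [374. 222.] [ 434.8 -183.8] (434.8, -183.9) r 10.1 z 74.8
```

View pics/s11.png

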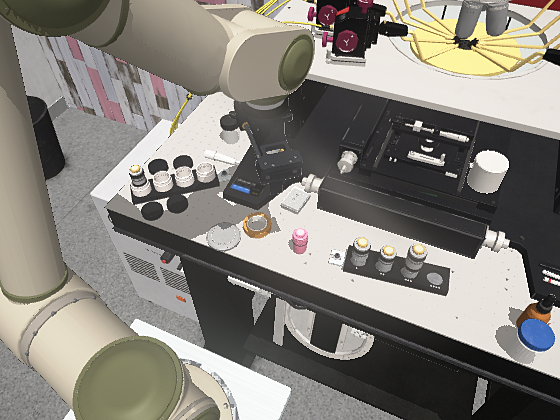

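Three are standing (tops 91, 67 and 75 mm). The last one is in pocket 4.

```bash
python3 -m handwheel '[[0,28,-35,0,0],[0,58,-72,0,0],[0,88,-110,0,0],[0,118,-148,0,0],[0,148,-186,0,0],[10,175,-220,0,0],[22,195,-245,0,0],[31,202,-254,0,0],[31,202,-254,0,0],[31,202,-254,0,0]]'
python3 - <<'E'
from h import *
p,d=snap('wrist','w12'); 
for o in brass('wrist',p,d,(.36,.58,.15,.38))[:2]: print(*o)
plan(.4167,.3315,.067,41.3)
E
```

```text
clock: 28.4
tool_pos: [0.4173, 0.3279, 0.1695]
eef_rot: [-32.7, 90.0, -81.4]
contact_force: [0.4, -0.2, 0.2]
gripper_width: 0.0882
473 [281. 222.] [415.7 331.6] (416.3, 330.9) r 10.7 z 83.7
936 [ 54. 367.] [362.9 311.8] (363.0, 311.2) r 6.0 z 232.4
cur [0.4175 0.3278 0.1698] jaw 41.23 q6 -15.9 t 28.45 w 0.0885 F [ 0.8 -0.2 -0.4]
shift [102.8   1.8  -3.4] turn rad -0.001 alt 3.14 rows 0.0
```

View pics/w12.png

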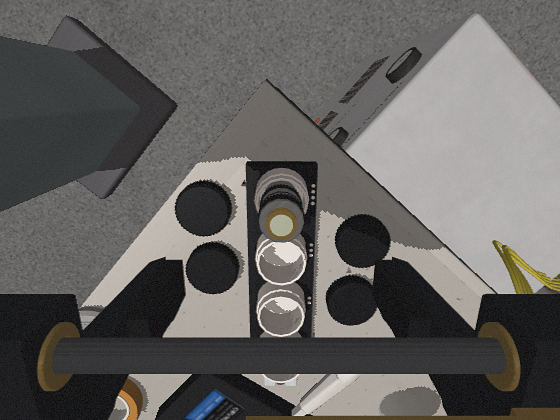

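The last objective is at (281,222), between the jaws. Gripping.

```bash
python3 -m handwheel '[[35,1,-3.5,0,0],[65,1,-3.5,0,0],[88,1,-3.5,0,0],[99,1,-3.5,0,0.1],[103,1,-3.5,0,0.2],[103,1,-3.5,0,0.5],[103,1,-3.5,0,0.8],[103,1,-3.5,0,0.8],[103,1,-3.5,0,0.8],[103,1,-3.5,0,0.8]]' 22
python3 -m handwheel '[[0,0,0,0,0.8],[0,0,0,0,0.8],[0,0,0,0,0.8],[0,0,0,0,0.8]]' 22
```

```text
clock: 29.45
tool_pos: [0.4155, 0.3324, 0.0665]
eef_rot: [75.5, 90.0, 26.8]
contact_force: [-0.2, -0.1, 0.9]
gripper_width: 0.0342
clock: 29.85
tool_pos: [0.4155, 0.3324, 0.0664]
eef_rot: [75.5, 90.0, 26.8]
contact_force: [0.4, 0.5, 4.4]
gripper_width: 0.0295
```

```bash
python3 -m handwheel '[[0,0,0,0,0.8],[-5,0,0,0,0.8],[-15,0,0,0,0.8],[-35,0,0,0,0.8],[-60,0,0,0,0.8],[-90,0,0,0,0.8],[-120,0,0,0,0.8],[-140,0,0,0,0.8],[-140,0,0,0,0.8],[-140,0,0,0,0.8]]' 22
python3 - <<'E'
from h import *
p,d=snap('wrist','w13')
plan(.4519,-.3306,.205,7.45)
E
```

```text
clock: 30.85
tool_pos: [0.415, 0.3321, 0.2057]
eef_rot: [-101.1, 90.0, -149.8]
contact_force: [0.3, -0.3, -2.6]
gripper_width: 0.0295
cur [0.4148 0.332  0.2051] jaw 41.31 q6 -15.4 t 30.9 w 0.0294 F [-0.3 -0.2 -2. ]
shift [   0.6 -409.6  522.2] turn rad 0.591 alt -2.551 rows 3.9
```

View pics/w13.png

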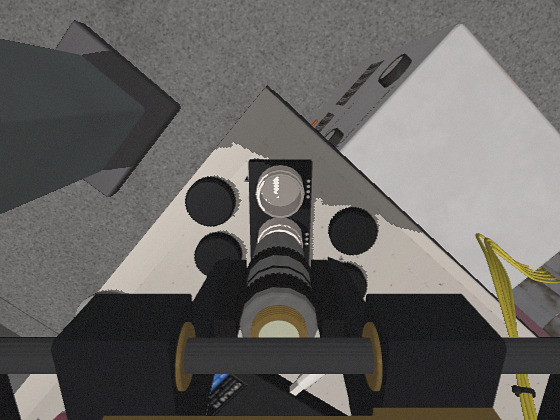

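It is held, and can 4 stayed in place (280,190). Carrying it to seat 4.

```bash
python3 -m handwheel '[[0,-12,15,0.04,0.8],[0,-39,50,0.14,0.8],[0,-67,85,0.25,0.8],[0,-95,121,0.35,0.8],[0,-123,157,0.45,0.8],[0,-151,192,0.55,0.8],[0,-179,228,0.591,0.8],[0,-207,264,0.591,0.8],[0,-235,300,0.591,0.8],[0,-263,335,0.591,0.8]]' 22
python3 - <<'E'
from h import *
plan(.4519,-.3306,.2,7.45)
E
```

```text
clock: 31.9
tool_pos: [0.4383, -0.0947, 0.205]
eef_rot: [-125.8, 89.9, 151.6]
contact_force: [1.5, 0.6, -2.5]
gripper_width: 0.0296
cur [ 0.4383 -0.0947  0.205 ] jaw 7.43 q6 -34.8 t 31.9 w 0.0296 F [ 1.5  0.6 -2.5]
shift [  4.7 -17.  235.7] turn rad -0.0 alt 3.141 rows 0.0
```

```bash
python3 -m handwheel '[[0,-4,40,0,0.8],[0,-8,80,0,0.8],[0,-12,120,0,0.8],[0,-15,160,0,0.8],[0,-16,195,0,0.8],[5,-17,220,0,0.8],[15,-17,232,0,0.8],[40,-17,234,0,0.8],[60,-17,234,0,0.8],[65,-17,234,0,0.8]]' 22
python3 -m handwheel '[[0,0,0,0,0.8]]'
python3 - <<'E'
from h import *
plan(.4519,-.3306,.0666,7.45)
E
```

```text
clock: 32.9
tool_pos: [0.4515, -0.3255, 0.1378]
eef_rot: [-146.2, 89.6, 131.2]
contact_force: [0.1, 0.2, -2.0]
gripper_width: 0.0292
clock: 33.0
tool_pos: [0.4522, -0.3263, 0.1401]
eef_rot: [-147.0, 89.8, 130.5]
contact_force: [0.7, -0.5, -1.7]
gripper_width: 0.0292
cur [ 0.4522 -0.3263  0.1401] jaw 7.48 q6 -55.5 t 33.0 w 0.0292 F [ 0.7 -0.5 -1.7]
shift [73.5 -0.8  4.4] turn rad 0.0 alt -3.141 rows 0.0
```

```bash
python3 -m handwheel '[[20,-0.5,4,0,0.8],[42,-0.5,4,0,0.8],[56,-0.5,4,0,0.8],[65,-0.5,4,0,0.8],[69,-0.5,4,0,0.8],[71,-0.5,4,0,0.8],[73,-0.5,4,0,0.8],[73.5,-0.5,4,0,0.8],[73.5,-0.5,4,0,0.8],[73.5,-0.5,4,0,0.8]]' 22
python3 - <<'E'
from h import *
plan(.4519,-.3306,.0654,7.45)
E
```

```text
clock: 34.0
tool_pos: [0.4525, -0.3311, 0.0679]
eef_rot: [71.9, 90.0, -10.6]
contact_force: [-0.9, 1.9, -1.6]
gripper_width: 0.0295
cur [ 0.4525 -0.3311  0.0679] jaw 7.45 q6 -55.7 t 34.0 w 0.0295 F [-0.9  1.9 -1.6]
shift [ 2.5 -0.5 -0.6] turn rad -0.0 alt 3.142 rows 0.0
```

```bash
python3 -m handwheel '[[0.8,0,0,0,0.8],[1.6,0,0,0,0.8],[2.3,0,0,0,0.8],[2.6,0,0,0,0.8],[2.6,0,0,0,0.8]]' 22
python3 -m handwheel '[[0,0,0,0,0.5],[0,0,0,0,0.4],[0,0,0,0,0.3],[0,0,0,0,0.3],[0,0,0,0,0.3],[0,0,0,0,0.3]]'
python3 -m handwheel '[[-10,0,0,0,0.3],[-35,0,0,0,0.3],[-75,0,0,0,0.3],[-115,0,0,0,0.2],[-145,0,0,0,0.2],[-165,0,20,0,0.2],[-165,0,20,0,0.2],[-165,0,20,0,0.2]]'
python3 - <<'E'
from h import *
p,d=snap('wrist','w14'); snap('scene','s14')
for o in brass('wrist',p,d,(.36,.56,-.4,-.1)): print(*o)
E
```

```text
clock: 34.5
tool_pos: [0.4525, -0.3312, 0.0654]
eef_rot: [23.9, 90.0, -58.6]
contact_force: [-1.2, 2.4, 4.9]
gripper_width: 0.029
clock: 35.1
tool_pos: [0.4525, -0.3312, 0.065]
eef_rot: [22.2, 90.0, -60.4]
contact_force: [0.0, 0.4, 0.1]
gripper_width: 0.0619
clock: 35.9
tool_pos: [0.4548, -0.3506, 0.2295]
eef_rot: [-154.4, 90.0, 123.0]
contact_force: [0.2, -0.5, -0.0]
gripper_width: 0.0703
386 [278.  42.] [ 437.7 -231.9] (437.7, -231.6) r 10.5 z 66.0
360 [279. 113.] [ 444.5 -281.7] (444.5, -282.0) r 10.4 z 89.8
311 [279. 178.] [ 451.  -331.3] (451.1, -332.0) r 10.5 z 81.5
1264 [ 92. 357.] [ 408.6 -331.5] (408.2, -332.2) r 7.7 z 291.1
1254 [464. 357.] [ 491.8 -320.7] (492.6, -321.1) r 7.4 z 290.8
2228 [427. 415.] [ 481.2 -328.2] (472.8, -329.8) r 37.6 z 297.4
```

View pics/w14.png

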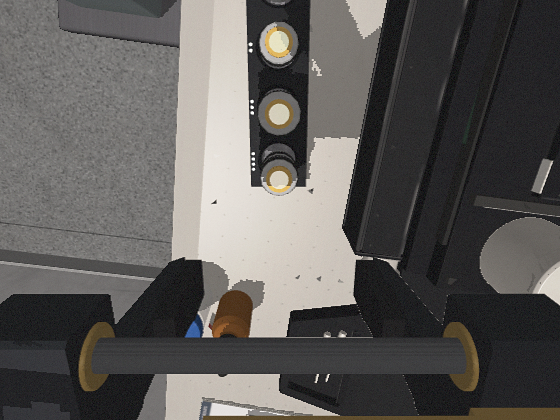

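View pics/s14.png

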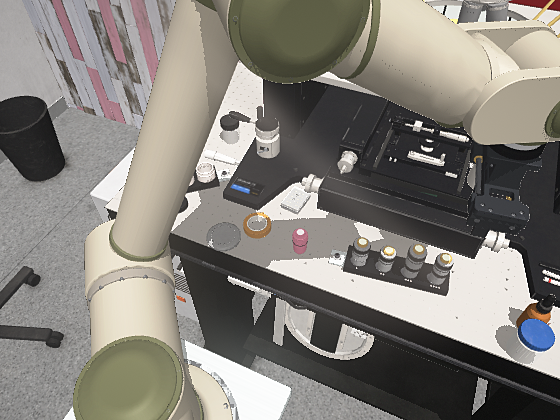

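All four stand upright at (361,250), (388,258), (417,255) and (443,262) in the scene view. In the wrist view, seats 2–4 are within 2 mm of their measured centres. Last check: the cans from the top camera, then hand in.

Run:
```python
from h import *
p0=cv2.imread('pics/top1.png'); p,d=snap('top','t15'); X=cloud('top',d)
for o in brass('top',p,d,(.36,.56,-.4,-.1)): print(*o)
a=p0[140:260,95:245]; b=p[140:260,95:245,::-1]
cv2.imwrite('pics/t15c.png',cv2.resize(np.hstack([a,b]),None,fx=2.6,fy=2.6))
Z=X[...,2];m=(X[...,0]>.38)&(X[...,0]<.56)&(X[...,1]>.18)&(X[...,1]<.36)&(Z>.034)&(Z<.046)
k,l,s,c=cv2.connectedComponentsWithStats(cv2.dilate(m.astype(np.uint8),np.ones((2,2))))
for i in range(1,k):
    if s[i,4]>15:
        (a,b),r=cv2.minEnclosingCircle((X[(l==i)&m][:,:2]*1000).astype(np.float32)); print('rim',round(a,1),round(b,1),round(r,1))
```

```text
652 [541. 153.] [ 497.8 -300.1] (497.6, -300.1) r 19.6 z 483.4
58 [398. 218.] [ 441.9 -235.1] (442.3, -234.7) r 10.5 z 66.9
rim 518.9 216.3 20.2
rim 485.1 253.5 21.5
rim 451.6 291.3 20.7
rim 419.6 329.3 20.1
```

View pics/t15c.png

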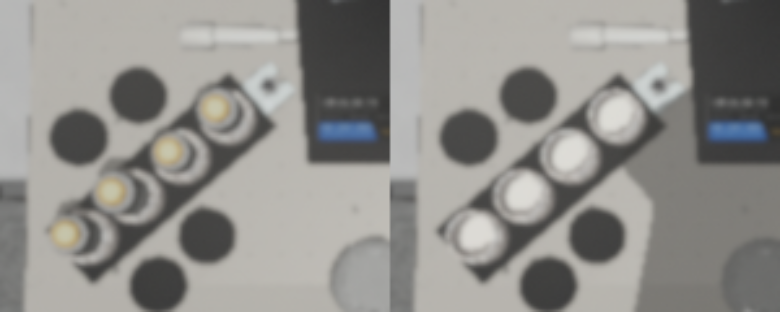

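All four cans are upright in their pockets, with level rims of about 21 mm radius at 50 mm spacing. Handing in.

```bash
python3 -c "
from rig import env
print(env.finish_job())"
```

```text
the job is handed in; nothing more can be done
None
```

All four objectives are in the turret stand, thread up, in the same order as in the rack, and the job is handed in at about 36 s of the 120 s. By height, the order from the bolted end is objective 2, 1, 4, 3. Each was lowered until the force showed it resting on the seat floor before I opened the jaws.

**Objectives:** the wrist camera put those in seats 2–4 within 2 mm of the seat centres, with tops at 66.0, 89.8 and 81.5 mm against an expected 66, 90 and 82. Seat 1 was out of the last wrist picture. The top camera had its top at about 74.8 mm (expected 74), and the final scene picture showed it upright.

**Cans:** the last top picture shows all four cans upright and empty in their pockets, and the gripper was clear of everything.

**Disagreements:**
- The top camera reads positions on the stand 3–5 mm differently from the wrist camera. I used the wrist camera, shifted 1.4 mm to match an objective held in the jaws.
- In the last top picture the arm hid most of the stand, so that view confirmed only the objective in seat 2.

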